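Lock the decorating stand's barrel

TASK

Put the steel holding pin from its wooden block through the fork of the stand's arm and fully home in the socket of the housing, without forcing it, so that the barrel cannot turn. Then turn the knurled lock ring clockwise (seen from above) until it comes up tight, to about 1 N m, without straining the pin or letting the barrel be dragged round. Leave the pin in and the ring tight, let go of everything, and leave the cup, jar and bowl alone.

Things in the scene. Friction and masses are not known exactly. Their poses are not given: they have to be found in the camera images.
- socket (a point): Centre of the mouth of the pin socket: a round hole 14 mm wide, 26 mm deep, 1 mm chamfer, in the flat top (30 mm above the table) of a 50 x 50 mm lug of the dark steel housing. The fixed housing is a disc 110 mm across, 30 mm high. Axes: z up; +y points level from the hole to the housing's upright axis, 85 mm away.
- housing: The fixed housing; origin under its centre, on the upright axis of barrel and ring, at table height. x and y axes parallel to those of the socket.
- ring_centre (a point): Centre of the knurled brass lock ring, 62.5 mm above the table, on the upright axis. Ring 56 mm in diameter, 20 mm high. Under it a collar 48 mm in diameter stands on the 30 mm high disc; above it is only the barrel, at most 38 mm in diameter, up to 91 mm above the table. Grip it across any diameter; the seated pin's flange is 44 mm from its rim.
- lock_ring (a joint): Ring's angle on the barrel, rad: starts loose at -1.15 to -0.6, grows as it turns clockwise from above, stops at 0 (home). It runs at 0.2 N m; at home the torque climbs steeply but springily, within a few hundredths of a rad of further turn once all play is out, and relaxes when let go, the ring staying home. Right: 0.7 to 1.4 N m, aim at 1. The pin, 85 mm off the axis, bears it.
- barrel: Upright aluminium barrel with a flat radial arm (33 mm wide, top 40 mm above the table) that ends in a fork over the socket; origin on the upright axis at table height, y axis parallel to the housing's when set. It turns with only 0.06 N m of friction, so without the pin it goes round with the ring; with the pin it has up to 0.06 rad of play.
- fork (a point): Point in the middle of the fork's open slot, level with the top of the arm (40 mm above the table), right over the socket. The slot is 17 mm wide (along x) and 29 mm long (along y); the arm is 8 mm thick and 2 mm above the lug.
- pin_head (a point): Middle of the upright steel pin's grip, on its axis: a cylinder 20 mm in diameter, 19 mm down and 14 mm up from here; below it a flange 26 mm in diameter (underside 26 mm below here) and a shank 12 mm in diameter, 34 mm long. About 0.1 kg. It stands in a fixed wooden block 60 x 60 x 40 mm, flange on its top; there, and when home on the arm, this point is 66 mm above the table.
- pin_tip (a point): Centre of the lower end of the pin's shank, 60 mm below the pin_head point; 6 mm above the table when the pin is home.
- pin: The holding pin; origin at the pin_tip point, z up along the pin.
- brush_cup: Bystander: striped ceramic cup 76 mm wide and 95 mm high with brushes up to 210 mm high; origin under its centre.
- glaze_jar: Bystander: terracotta-brown jar with a black lid, 48 mm wide and 62 mm high; origin under its centre.
- glaze_bowl: Bystander: blue ceramic bowl 96 mm wide and 45 mm high; origin under its centre.

How it is judged:
By the outcome, as a careful person would: the job done as asked, in the order asked, and still so for the second after the job is handed in, with the robot touching nothing.
It also fails if it takes over 64 s, if anything falls off the work surface, if the arm or the gripper's body presses on something with over 40 N, if the wrist force passes 120 N, or if a joint passes its speed limit or range.

ROBOT

A 7-joint arm with a two-finger parallel gripper is mounted at the origin on the work surface. World frame = base frame: x ahead of the robot, y to its left, z up, the work surface at z = 0. Lengths are in m, angles in rad, forces in N, time in s.
With the tool pointing down it reaches from about 0.425 to 0.875 m from the base axis. Payload 4.7 kg.
Tool frame: the origin (TCP) lies on the centre line of the jaws, within the pads' length; the fingertips stand ahead of it and the grasp point (between the pads) lies 2 mm behind it (nose_length is the z of the fingertips in the tool frame, in m); z points along the fingers, y is the line along which they close (so a half turn about z gives the same grasp; the last joint's range is limited). The gripper opens to 87 mm and grips with 3 to 60 N. Pads are 19 mm wide; open, the fingers measure 117 mm over their backs; the gripper's body (75 mm by 190 mm) begins 51 mm behind the grasp point.
Start: joints at [1.339, 0.321, -0.07, 1.45, 0.023, 1.371, -0.057], TCP at [0.158, -0.63, 0.24] pointing down, gripper open.
Joint ranges: [-2.86, 2.86], [-0.3, 2.09], [-1.38, 1.24], [0.06, 2.45], [-1.56, 4.7], [0.09, 2.05], [-2.69, 2.69]. Speed limits (rad/s): [2.57, 2.57, 3.14, 3.14, 3.14, 3.14, 3.14].

INTERFACE

Orientations are given as a rotation vector (axis times angle).
In Python, from bench import * gives the robot as it stands.
- The arm moves only by the tool send_rows, never from a script. Its arguments are lists of equal length, an entry for each row: "xyz": the shift along the tool's x, y, z in mm, a list of three; "dr": the turn, a rotation vector about the tool's x, y, z in rad, a list of three. A call has exactly 10 rows; each row is the pose to reach, as a shift and turn from the pose commanded when the call began, along the tool's axes at that moment; what a row does not reach only later rows make up. A row lasts 1/12 s, in which the tool goes at most 41.7 mm and 7.16 degrees, less where a joint would pass 70% of its speed; a pose out of reach is approached as far as the arm can. A call with a gripper value outside its range is refused whole. "jaw" is the finger opening in mm, from 0 to 87, set as the call begins (left out, the last holds). The fingers move at their own pace and stop on an object; "grip_force" is the grip in N (left out, the last holds). Time passes only in rows, so rows that repeat a pose let the fingers close, or fill a call up. It gives the time, the measured TCP pose, the force, the opening and the grip force at its end, in the units of the state.
- get_state(): the state, without advancing time (a new reading comes with each control period).
- get_image(name): name is "scene" or "top" or "wrist"; returns the picture (420x560x3 uint8, red, green, blue); there is no depth.
- calibration(name): a dict with "vfov" (degrees; the focal length in pixels is half the picture's height over the tangent of half this angle, whatever the lens; pixels are square), "cx", "cy" (the principal point, pixels), "k1" (the pictures are not rectified: a ray, as slopes to the right and down, at radius r is drawn at 1 + k1 r^2 times it, then the intrinsics apply), "rvec" (rotation vector, rad) and "tvec" (3), from world to camera coordinates, as OpenCV has them; the wrist camera has in their place "hand_eye" (4x4, takes a point from camera to tool coordinates, whose origin is the TCP and whose axes are the flange's). Camera axes: x right, y down, z forward; pixel columns grow to the right and rows downward; lengths in m; the calibration is good to about 2 mm. A picture is of the moment at which its call begins: read the wrist's pose just before it. calibration takes no time and is no camera call.
- close_job(): hands the job in; it is judged then, once.
The state is a dict: "time": time; "joint_positions": joint angles; "qd": joint speeds; "joint_torque": joint torques, N m; "position": TCP position; "tool_rot": TCP orientation; "ft_force": force on the tool from outside, world axes, zero at the start; "torque": the same for the moment, N m; "grip_width": opening from 0.0 (shut) to 1.0 (fully open); "grip_force": force on a finger pad.
Only numpy, scipy, OpenCV 4.12 (cv2) and the standard library are available. Lean on these libraries where they do the work, as an engineer would, in place of code of your own. Each camera call takes 0.05 s, during which the arm holds its last target. There are 200 camera calls.

## Working session

There is one attempt and no reset: what is moved stays moved. The work goes in short steps, Python scripts to look and compute and a tool call to move; the robot and the scene stay as the last step left them, time stands still between calls to the robot, and variables do not carry over. Pictures are saved under pics/ and viewed, at most 10 in all, crops included, and the job is handed in when it is done.

Besides the shell and the picture viewer there is one more tool, called after "Call:" by a JSON object that holds its "op" and its "data". send_rows: Moves the arm, as the interface text tells. Its arguments: {"type":"object","properties":{"xyz":{"type":"array"},"dr":{"type":"array"},"jaw":{"type":"number"},"grip_force":{"type":"number"}},"required":["xyz","dr"]}

```bash
mkdir -p pics; ls
cat > h.py <<'E'
from bench import *
import numpy as np, cv2
from scipy.spatial.transform import Rotation as R
def snap(n):
    s=get_state(); im=np.array(get_image(n)); return s,im
def cam(n,s=None):
    c=calibration(n); f=210/np.tan(np.radians(c['vfov'])/2)
    if n=='wrist':
        H=np.array(c['hand_eye']); T=np.eye(4); T[:3,:3]=R.from_rotvec(s['tool_rot']).as_matrix(); T[:3,3]=s['position']
        M=T@H; return c,f,M[:3,:3],M[:3,3]
    Rc=R.from_rotvec(c['rvec']).as_matrix(); return c,f,Rc.T,-Rc.T@np.array(c['tvec'])
def ray(n,u,v,s=None):
    c,f,Rw,o=cam(n,s); d=np.array([(u-c['cx'])/f,(v-c['cy'])/f]); p=d.copy()
    for _ in range(20): p=d/(1+c['k1']*(p@p))
    return o,Rw@np.array([*p,1])
def onz(n,u,v,z,s=None):
    o,d=ray(n,u,v,s); return o+d*(z-o[2])/d[2]
def proj(n,P,s=None):
    c,f,Rw,o=cam(n,s); q=Rw.T@(np.array(P)-o); p=q[:2]/q[2]; p=p*(1+c['k1']*(p@p)); return p*f+[c['cx'],c['cy']]
def save(im,fn): cv2.imwrite('pics/'+fn,im[:,:,::-1])
E
python3 - <<'E'
from h import *
for n in ('top','scene'):
    s,im=snap(n); save(im,n+'0.png'); np.save(n+'0.npy',im)
    print(n,calibration(n), cam(n)[3])
print(get_state()); print(calibration('wrist'))
try: print(nose_length)
except Exception as e: print(e)
E
```

```text
pics
top {'vfov': 53.79682642233466, 'cx': 279.5099050330014, 'cy': 208.4492369308903, 'k1': -0.048533416226871434, 'rvec': array([ 2.10397066, -2.11991588,  0.21773036]), 'tvec': array([-0.05081872,  0.56812287,  0.97514308])} [ 0.35551044 -0.0555824   1.07087492]
scene {'vfov': 42.424628457096325, 'cx': 275.91241179933706, 'cy': 214.23907866916818, 'k1': -0.07300582389487212, 'rvec': array([ 1.93860312,  1.7867563 , -0.58653767]), 'tvec': array([ 0.02920057, -0.41569041,  1.5971221 ])} [ 1.26000067 -0.1106658   1.06047234]
{'time': 0.1, 'joint_positions': array([ 1.3390998 ,  0.32176955, -0.07010242,  1.45156124,  0.02262774,
        1.37078431, -0.05688935]), 'qd': array([-0.00115712, -0.00083776, -0.00190022, -0.00430694,  0.00067093,
        0.00018907, -0.00024254]), 'joint_torque': array([-2.09944765e-04, -4.92569840e+01, -4.05855132e-01, -3.13401318e+01,
       -6.41035382e-02,  3.93830391e-02,  7.17072635e-05]), 'position': array([ 0.15800662, -0.63002318,  0.23855343]), 'tool_rot': array([-3.11619385e+00, -3.85011224e-01,  5.11108068e-04]), 'ft_force': array([-0.17437596,  0.01399082, -0.20603941]), 'torque': array([-0.02616237, -0.00306699,  0.00440211]), 'grip_force': 0.0, 'grip_width': 1.0018372461510423}
{'vfov': 67.11373536697609, 'cx': 282.45605193509016, 'cy': 203.65766819938673, 'k1': -0.004802740651104148, 'hand_eye': array([[-1.36491399e-03, -9.64409122e-01, -2.64411010e-01,
         7.13563060e-02],
       [ 9.99998938e-01, -1.18107379e-03, -8.54254165e-04,
        -4.87605270e-05],
       [ 5.11561595e-04, -2.64411895e-01,  9.64409710e-01,
        -1.43999839e-01],
       [ 0.00000000e+00,  0.00000000e+00,  0.00000000e+00,
         1.00000000e+00]])}
0.017
```

View pics/top0.png

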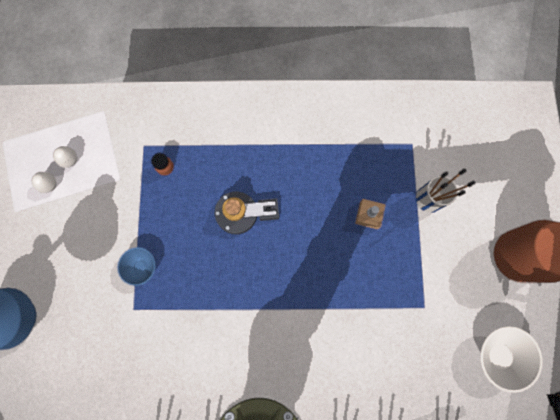

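View pics/scene0.png

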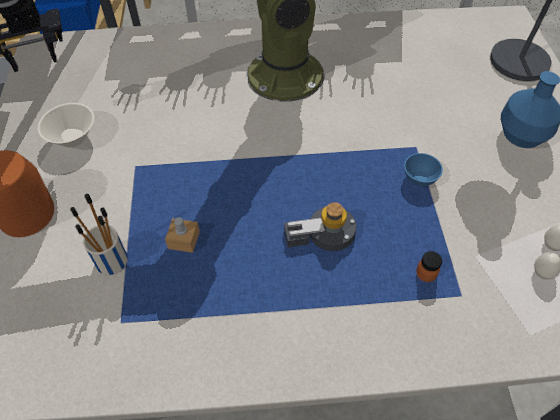

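The top view shows the ring at about (234,208), the fork at (268,209), and the pin in its block at (373,210). The cup is just beyond the block at (438,192), the bowl at (137,266) and the jar at (161,164). The scene view agrees.

Run:
```python
from h import *
np.set_printoptions(precision=4,suppress=True)
for nm,u,v,z in [('ring',234,208,.0725),('fork',268,209,.04),('pin',374,209,.08),('cup',438,195,.095),('bowl',137,266,.045),('jar',161,163,.062)]:
    print(nm,onz('top',u,v,z))
for nm,u,v,z in [('ring',334,212,.08),('fork',300,228,.04),('pin',179,222,.08)]: print(nm,onz('scene',u,v,z))
t=np.load('top0.npy')[180:240,200:410]; sc=np.load('scene0.npy')[190:260,160:370]
a=cv2.resize(t,None,fx=3.8,fy=3.8,interpolation=2); b=cv2.resize(sc,None,fx=3.8,fy=3.8,interpolation=2)
save(np.vstack([a,b]),'c0.png'); print(a.shape,b.shape)
s=get_state(); Rm=R.from_rotvec(s['tool_rot']).as_matrix(); print(Rm)
```

```text
ring [0.5669 0.0571 0.0725]
fork [ 0.5705 -0.0258  0.04  ]
pin [ 0.5601 -0.2866  0.08  ]
cup [ 0.5907 -0.4423  0.095 ]
bowl [0.4276 0.2992 0.045 ]
jar [0.6884 0.2477 0.062 ]
ring [0.5682 0.058  0.08  ]
fork [ 0.5777 -0.0182  0.04  ]
pin [ 0.5654 -0.2869  0.08  ]
(228, 798, 3) (266, 798, 3)
[[ 0.9699  0.2434 -0.0005]
 [ 0.2434 -0.9699  0.0017]
 [-0.0001 -0.0017 -1.    ]]
```

View pics/c0.png

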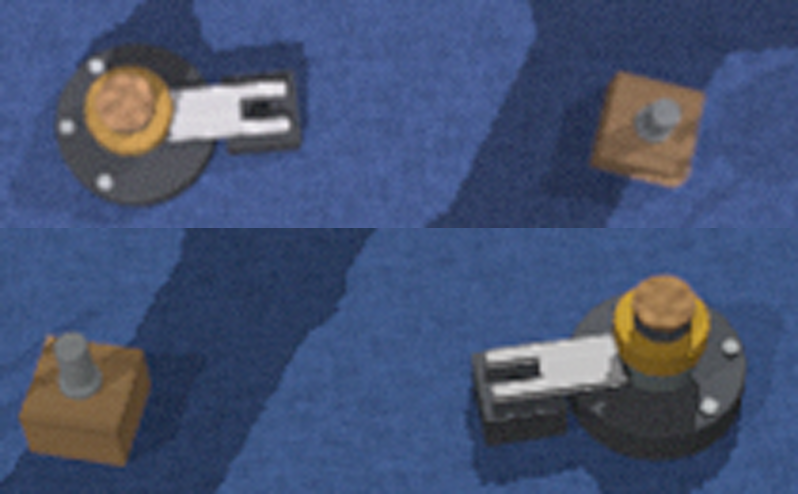

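The crops show the pin at crop pixel (660,115), tilting with the perspective, and the fork slot at (265,108), opening away from the ring at (128,105). Next I'll move above the pin for wrist views.

Call:
{"op": "send_rows", "data": {"xyz": [[20, -10, -3], [60, -30, -8], [98, -48, -15], [136, -67, -20], [174, -86, -20], [212, -104, -20], [250, -123, -20], [288, -142, -20], [326, -160, -20], [360, -177, -20]], "dr": [[0, 0, -0.06], [0, 0, -0.18], [0, 0, -0.3], [0, 0, -0.42], [0, 0, -0.54], [0, 0, -0.66], [0, 0, -0.78], [0, 0, -0.9], [0, 0, -1.02], [0, 0, -1.12]]}}

```text
time: 0.93
position: [0.4618, -0.3721, 0.2596]
tool_rot: [2.43, 1.991, -0.0]
ft_force: [0.6, -0.3, 0.2]
grip_width: 1.001
grip_force: 0.0
```

Call:
{"op": "send_rows", "data": {"xyz": [[15, 12, 0], [40, 31, 0], [65, 50, 0], [85, 66, 0], [98, 76, 0], [104, 81, 0], [104, 81, 0], [104, 81, 0], [104, 81, 0], [104, 81, 0]], "dr": [[0, 0, -0.04], [0, 0, -0.1], [0, 0, -0.16], [0, 0, -0.22], [0, 0, -0.25], [0, 0, -0.25], [0, 0, -0.25], [0, 0, -0.25], [0, 0, -0.25], [0, 0, -0.25]]}}

```text
time: 1.77
position: [0.5597, -0.2911, 0.2595]
tool_rot: [2.175, 2.267, -0.002]
ft_force: [-0.1, -0.6, 1.3]
grip_width: 1.002
grip_force: 0.0
```

Run:
```python
from h import *
import pickle
np.set_printoptions(precision=4,suppress=True)
s,im=snap('wrist'); save(im,'w1.png'); pickle.dump((s,im),open('w1.pkl','wb'))
print(s['position'],s['joint_positions'],R.from_rotvec(s['tool_rot']).as_matrix())
for z in (.04,.08): print(proj('wrist',[.563,-.287,z],s))
```

```text
[ 0.5597 -0.2911  0.2595] [ 0.8444  0.3128 -0.5139  1.4583  0.1551  1.4111  0.368 ] [[-0.0414  0.9991 -0.0008]
 [ 0.9991  0.0414 -0.001 ]
 [-0.001  -0.0008 -1.    ]]
[286.5473 177.5613]
[286.96   184.6541]
```

View pics/w1.png

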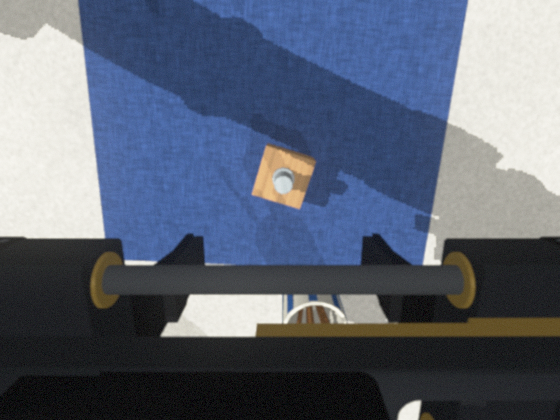

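The wrist view shows the pin at (284,182), with its top disc facing the camera, on the block at (284,177). The gripper covers everything below row 240. I'll go lower for resolution.

```bash
cat >> h.py <<'E'
def grey(im,lo=90,hi=256,dc=28):
    a=im.astype(int); return ((a.max(2)-a.min(2)<dc)&(a.mean(2)>lo)&(a.mean(2)<hi)).astype(np.uint8)
E
python3 - <<'E'
from h import *
import pickle
s,im=pickle.load(open('w1.pkl','rb'))
m=grey(im); m[:165]=0;m[200:]=0;m[:,:268]=0;m[:,300:]=0
for r in range(166,200,2): print(r,''.join('#' if x else '.' for x in m[r,265:305]), im[r,284])
E
```

```text
166 ........................................ [201 163 121]
168 ...............########................. [171 170 164]
170 ...........###############.............. [181 189 190]
172 ..........##################............ [113 117 119]
174 .........####################........... [107 111 112]
176 ........#####################........... [170 181 179]
178 ........#####################........... [205 215 217]
180 ........#####################........... [205 215 215]
182 ........#####################........... [204 213 213]
184 .........###################............ [206 213 215]
186 ..........##################............ [206 214 216]
188 ..........#################............. [204 212 212]
190 ...........##############............... [204 215 215]
192 ..............#########................. [206 209 206]
194 ........................................ [220 189 157]
196 ........................................ [222 182 129]
198 ........................................ [217 173 123]
```

Call:
{"op": "send_rows", "data": {"xyz": [[0, 0, 15], [0, 0, 45], [0, 0, 75], [0, 0, 95], [0, 0, 105], [0, 0, 110], [0, 0, 110], [0, 0, 110], [0, 0, 110], [0, 0, 110]], "dr": [[0, 0, 0], [0, 0, 0], [0, 0, 0], [0, 0, 0], [0, 0, 0], [0, 0, 0], [0, 0, 0], [0, 0, 0], [0, 0, 0], [0, 0, 0]]}}

```text
time: 2.65
position: [0.5619, -0.2894, 0.1512]
tool_rot: [2.169, 2.269, 0.001]
ft_force: [-0.2, 0.0, -0.3]
grip_width: 0.998
grip_force: 0.0
```

Run:
```python
from h import *
import pickle
np.set_printoptions(precision=4,suppress=True)
s,im=snap('wrist'); pickle.dump((s,im),open('w2.pkl','wb'))
save(cv2.resize(im[140:290,200:370],None,fx=4,fy=4),'w2.png')
print(s['position'])
for z in (.04,.08): print(proj('wrist',[.563,-.287,z],s))
```

```text
[ 0.5619 -0.2894  0.1512]
[284.8091 203.3104]
[285.2875 218.0964]
```

View pics/w2.png

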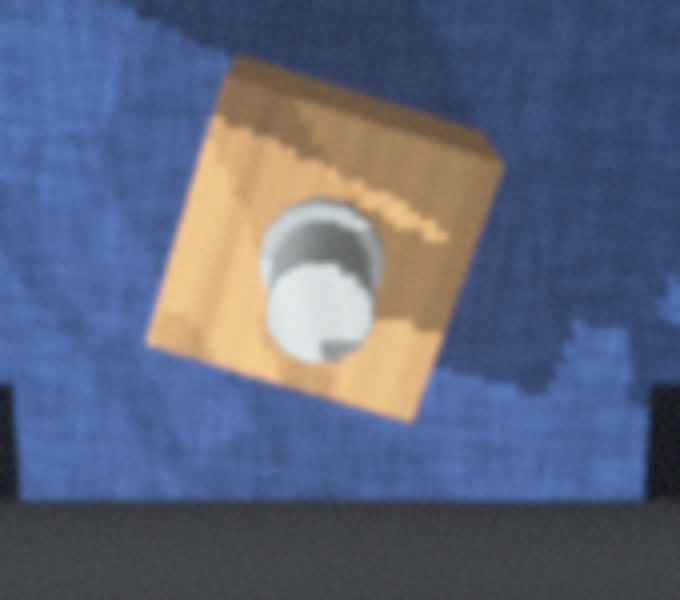

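The crop shows the pin top disc centred at crop (320,312), which is pixel (280,218), and the flange centre at about (320,260).

Run:
```python
from h import *
import pickle
np.set_printoptions(precision=4,suppress=True)
s,im=pickle.load(open('w2.pkl','rb'))
m=grey(im,85,256,30); m[:185]=0;m[235:]=0;m[:,:255]=0;m[:,305:]=0
c=max(cv2.findContours(m,cv2.RETR_EXTERNAL,cv2.CHAIN_APPROX_NONE)[0],key=cv2.contourArea)[:,0].astype(np.float32)
lo=c[c[:,1]>217]; 
def fit(p):
    A=np.c_[p,np.ones(len(p))]; x=np.linalg.lstsq(A,(p**2).sum(1),rcond=None)[0]; ce=x[:2]/2; return ce,np.sqrt(x[2]+ce@ce)
ce,r=fit(lo); print(ce,r,onz('wrist',*ce,.08,s))
up=c[c[:,1]<203]; cu,ru=fit(up); print(cu,ru,onz('wrist',*cu,.047,s))
P=onz('wrist',*ce,.08,s); d=P-s['position']; M=R.from_rotvec(s['tool_rot']).as_matrix(); print('tool delta',M.T@d*1e3, M)
```

```text
[279.4974 216.4254] 13.058200090342241 [ 0.5588 -0.2859  0.08  ]
[279.9529 204.9193] 15.20513565665569 [ 0.559  -0.2866  0.047 ]
tool delta [ 3.7621 -3.0444 71.205 ] [[-0.0449  0.999   0.0023]
 [ 0.999   0.0449 -0.0014]
 [-0.0015  0.0022 -1.    ]]
```

Call:
{"op": "send_rows", "data": {"xyz": [[1, -1, 5], [3, -3, 20], [3, -3, 40], [3, -3, 58], [3, -3, 70], [3, -3, 77], [3, -3, 80], [3, -3, 80], [3, -3, 80], [3, -3, 80]], "dr": [[0, 0, 0], [0, 0, 0], [0, 0, 0], [0, 0, 0], [0, 0, 0], [0, 0, 0], [0, 0, 0], [0, 0, 0], [0, 0, 0], [0, 0, 0]], "jaw": 45}}

```text
time: 3.53
position: [0.5586, -0.2865, 0.0707]
tool_rot: [2.17, 2.269, 0.001]
ft_force: [-0.6, -0.0, 1.3]
grip_width: 0.519
grip_force: 0.0
```

Call:
{"op": "send_rows", "data": {"xyz": [[0, 0, 0], [0, 0, 0], [0, 0, 0], [0, 0, 0], [0, 0, 0], [0, 0, 0], [0, 0, 0], [0, 0, 0], [0, 0, 0], [0, 0, 0]], "dr": [[0, 0, 0], [0, 0, 0], [0, 0, 0], [0, 0, 0], [0, 0, 0], [0, 0, 0], [0, 0, 0], [0, 0, 0], [0, 0, 0], [0, 0, 0]], "jaw": 10, "grip_force": 25}}

```text
time: 4.37
position: [0.5581, -0.2863, 0.0697]
tool_rot: [2.17, 2.271, 0.0]
ft_force: [0.8, 0.6, 1.2]
grip_width: 0.223
grip_force: 25.0
```

Run:
```python
from h import *
np.set_printoptions(precision=4,suppress=True)
s=get_state(); print(s)
```

```text
{'time': 4.3667, 'joint_positions': array([ 0.8206,  0.4506, -0.4863,  1.6807,  0.2345,  1.0679,  0.3071]), 'qd': array([-0.0014,  0.002 ,  0.0009, -0.0003,  0.0004,  0.0002, -0.0009]), 'joint_torque': array([  0.1666, -47.9151,  -5.78  , -26.2986,  -0.0028,   0.2802,
        -0.0006]), 'position': array([ 0.5581, -0.2863,  0.0697]), 'tool_rot': array([2.1705, 2.2705, 0.0003]), 'ft_force': array([0.8114, 0.5634, 1.1731]), 'torque': array([ 0.0216, -0.2381,  0.0333]), 'grip_force': 24.9989861715585, 'grip_width': 0.22282568514115364}
```

Gripped. Next I lift and carry the pin above the fork.

Call:
{"op": "send_rows", "data": {"xyz": [[0, 0, -8], [0, 0, -30], [0, 0, -60], [0, 0, -90], [10, 1, -115], [35, 4, -130], [65, 6, -135], [95, 9, -135], [125, 12, -135], [155, 15, -135]], "dr": [[0, 0, 0], [0, 0, 0], [0, 0, 0], [0, 0, 0], [0, 0, 0], [0, 0, 0], [0, 0, 0], [0, 0, 0], [0, 0, 0], [0, 0, 0]]}}

```text
time: 5.2
position: [0.5652, -0.1293, 0.205]
tool_rot: [-2.171, -2.27, 0.001]
ft_force: [0.2, 0.5, -0.9]
grip_width: 0.223
grip_force: 25.0
```

Call:
{"op": "send_rows", "data": {"xyz": [[25, 2, 0], [50, 5, 0], [72, 7, 0], [88, 9, 0], [96, 10, 0], [100, 10, 0], [100, 10, 0], [100, 10, 0], [100, 10, 0], [100, 10, 0]], "dr": [[0, 0, 0], [0, 0, 0], [0, 0, 0], [0, 0, 0], [0, 0, 0], [0, 0, 0], [0, 0, 0], [0, 0, 0], [0, 0, 0], [0, 0, 0]]}}

```text
time: 6.03
position: [0.5713, -0.0319, 0.2044]
tool_rot: [2.173, 2.268, -0.001]
ft_force: [-0.4, -0.0, -1.2]
grip_width: 0.222
grip_force: 25.0
```

Run:
```python
from h import *
import pickle
np.set_printoptions(precision=4,suppress=True)
s,im=snap('wrist'); pickle.dump((s,im),open('w3.pkl','wb'))
save(cv2.resize(im[0:280,140:420],None,fx=2.1,fy=2.1,interpolation=2),'w3.png')
print(s['position'],s['joint_positions'],s['ft_force'],s['grip_width'])
for P in ([.571,-.027,.04],[.567,.0575,.0725]): print(proj('wrist',P,s))
M=R.from_rotvec(s['tool_rot']).as_matrix(); print('tip',proj('wrist',s['position']+M@[0,0,.0637],s))
```

```text
[ 0.5713 -0.0319  0.2044] [ 0.5816  0.2335 -0.6573  1.6784  0.1486  1.2806 -0.0625] [-0.3744 -0.0392 -1.1944] 0.22171917270105457
[283.4768 186.9316]
[283.0335  95.1412]
tip [283.8017 224.8738]
```

View pics/w3.png

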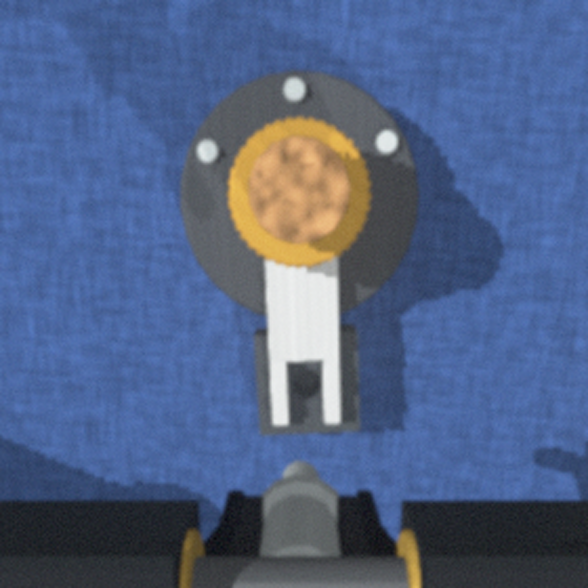

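The view shows the socket hole at crop (305,379), pixel (285,180.5), inside the fork slot. The ring is at crop (299,192), and the pin tip is at about crop (299,466), just short of the lug. Now measuring precisely.

Run:
```python
from h import *
import pickle
np.set_printoptions(precision=4,suppress=True)
s,im=pickle.load(open('w3.pkl','rb'))
g=im.astype(int).mean(2).astype(int)
print('cols 266..306'); 
for r in range(168,208,2): print(r,' '.join('%3d'%x for x in g[r,266:308:2]))
print('tip')
for r in range(214,240,2): print(r,' '.join('%3d'%x for x in g[r,266:308:2]))
h=cv2.cvtColor(im,cv2.COLOR_RGB2HSV)
m=((h[:,:,0]>10)&(h[:,:,0]<28)&(h[:,:,1]>80)&(h[:,:,2]>70)).astype(np.uint8); m[140:]=0
c=max(cv2.findContours(m,cv2.RETR_EXTERNAL,cv2.CHAIN_APPROX_NONE)[0],key=cv2.contourArea)
print(cv2.minEnclosingCircle(c),cv2.fitEllipse(c))
```

```text
cols 266..306
168 100 194 227 227 231 230 231 235 229 231 230 228 233 232 232 233 234 224  98  73  75
170  96 185 228 228 229 229 229 234 228 229 222 223 225 224 229 231 231 224 102  72  76
172 100 174 230 231 231 182 154 161 155 143 133 134 132 130 215 232 233 223 101  70  72
174  94 175 234 233 232 157  77  72  74  76  90  98  99 107 220 236 232 222 104  73  71
176  91 165 233 233 233 164  76  74  68  68  72  78  86 105 225 234 233 223 114  71  78
178  89 159 233 233 234 170  73  69  67  60  64  66  68 100 225 233 233 224 115  71  73
180  92 156 232 233 234 175  75  66  64  63  63  67  66  94 224 232 232 223 116  71  75
182  93 163 235 233 232 179  73  58  62  62  64  64  58  89 221 236 233 224 115  75  74
184  97 161 235 233 232 182  76  63  57  62  56  59  51  89 219 233 230 224 120  70  75
186  97 154 233 231 233 183  80  60  58  57  56  58  64  98 218 233 234 227 123  71  73
188  94 139 229 235 231 194  78  73  70  58  61  68  83 102 221 234 233 227 128  71  76
190  89 137 227 232 232 202  85  75  70  69  81  92  96  97 211 234 234 226 131  65  73
192  89 129 226 234 231 205  8
[... 1282 characters left out ...]
114 120 114
228 112 115 113 107 109 108 106 109 102 102  99 102 101 107 114 122 111 115 113 119 112
230 113 118 108 102 107 115 119 124 125 126 122 121 115 110 106 112 114 116 118 121 118
232 109 111 114 116 125 127 126 127 123 126 126 127 125 125 108 106 113 120 122 117 117
234 104 107 126 124 126 123 121 123 122 122 121 126 128 124 121 114 104 105 112 111 112
236 109 126 125 127 120 115 103 103 103 104 108 113 118 126 123 122 117  94  63  65  65
238 118 128 123 114 109 102 100  94  96  98  99 100 102 113 115 125 124  86  34  34  33
((282.2857971191406, 90.81387329101562), 35.82109451293945) ((282.0063171386719, 90.99758911132812), (67.75334930419922, 70.65402221679688), 178.12391662597656)
```

Run:
```python
from h import *
import pickle
np.set_printoptions(precision=4,suppress=True)
s,im=pickle.load(open('w3.pkl','rb'))
M=R.from_rotvec(s['tool_rot']).as_matrix(); p=s['position']
H=onz('wrist',284.7,182.3,.03,s); F=onz('wrist',284.8,187,.04,s); G=onz('wrist',282.1,91,.0725,s)
print('hole',H,'fork',F,'ring',G,'dist',np.linalg.norm((G-H)[:2]),'ang',np.degrees(np.arctan2(*(G-H)[[1,0]])), 'toolx',np.degrees(np.arctan2(M[1,0],M[0,0])))
print('hole-tcp in tool mm',M.T@(H-p)*1e3)
for q in ([.006,0,.0637],[0,.006,.0637],[0,-.006,.0637],[.013,0,.0297],[.005,.012,.0297],[.005,-.012,.0297],[.013,0,.0227]): print(q,proj('wrist',p+M@q,s))
```

```text
hole [ 0.5722 -0.0243  0.03  ] fork [ 0.5723 -0.027   0.04  ] ring [0.5661 0.0607 0.0725] dist 0.0851974145419327 ang 94.0791370685366 toolx 92.45122532474544
hole-tcp in tool mm [  7.6813   1.2795 174.3901]
[0.006, 0, 0.0637] [283.7996 216.6117]
[0, 0.006, 0.0637] [292.4633 224.865 ]
[0, -0.006, 0.0637] [275.1407 224.8825]
[0.013, 0, 0.0297] [283.9864 222.8674]
[0.005, 0.012, 0.0297] [304.5021 235.8206]
[0.005, -0.012, 0.0297] [263.4762 235.8604]
[0.013, 0, 0.0227] [284.0342 226.9124]
```

Call:
{"op": "send_rows", "data": {"xyz": [[2, 0, 5], [5, 1, 18], [8, 2, 35], [9.5, 2, 52], [9.5, 2, 65], [9.5, 2, 74], [9.5, 2, 79], [9.5, 2, 80], [9.5, 2, 80], [9.5, 2, 80]], "dr": [[0, 0, -0.01], [0, 0, -0.02], [0, 0, -0.025], [0, 0, -0.025], [0, 0, -0.025], [0, 0, -0.025], [0, 0, -0.025], [0, 0, -0.025], [0, 0, -0.025], [0, 0, -0.025]]}}

```text
time: 6.92
position: [0.5735, -0.0208, 0.1253]
tool_rot: [2.142, 2.297, 0.001]
ft_force: [0.4, 0.8, -0.6]
grip_width: 0.225
grip_force: 25.0
```

Run:
```python
from h import *
import pickle
np.set_printoptions(precision=4,suppress=True)
s,im=snap('wrist'); pickle.dump((s,im),open('w4.pkl','wb'))
save(cv2.resize(im[110:260,190:380],None,fx=4,fy=4,interpolation=2),'w4.png')
M=R.from_rotvec(s['tool_rot']).as_matrix(); p=s['position']; print(p)
for q in ([.006,0,.0637],[0,.006,.0637],[0,-.006,.0637],[.013,0,.0297]): print(q,proj('wrist',p+M@q,s))
print(proj('wrist',[.5722,-.0243,.03],s))
```

```text
[ 0.5735 -0.0208  0.1253]
[0.006, 0, 0.0637] [283.8029 216.642 ]
[0, 0.006, 0.0637] [292.4664 224.8949]
[0, -0.006, 0.0637] [275.1442 224.9124]
[0.013, 0, 0.0297] [283.9909 222.902 ]
[281.5287 215.8648]
```

View pics/w4.png

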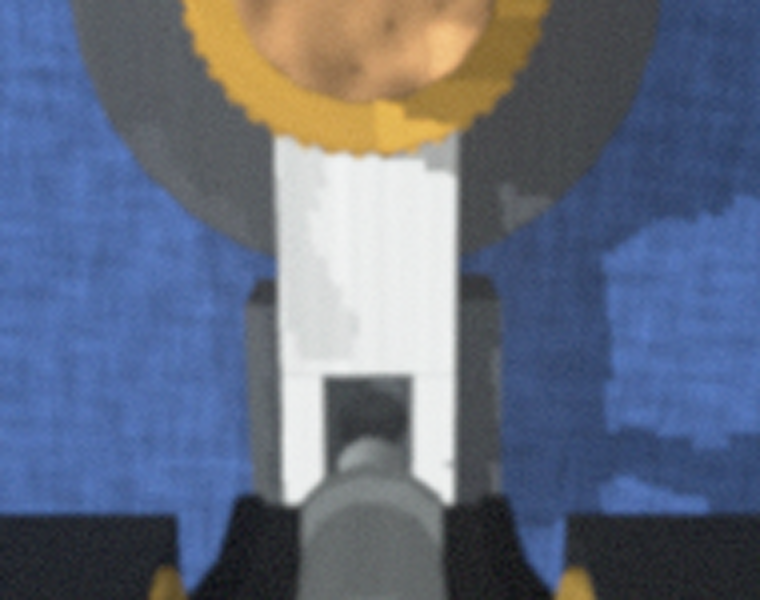

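The slot spans crop x 324–412 with its back edge at y 377. The tip is centred at x 370 with its top at y 436, so it's laterally aligned. The flange rim is at y 476. Next I need the fore-aft position.

Run:
```python
from h import *
import pickle
np.set_printoptions(precision=4,suppress=True)
s,im=pickle.load(open('w4.pkl','rb'))
g=im.astype(int).mean(2).astype(int)
print('     ',' '.join('%3d'%x for x in range(270,296)))
for r in range(202,242): print(r,':',' '.join('%3d'%x for x in g[r,270:296]))
M=R.from_rotvec(s['tool_rot']).as_matrix(); p=s['position']
for q in ([.006,0,.0637],[.005,0,.0637],[.013,0,.0297],[.013,0,.0227],[.01,0,.0227],[.010,0,.006]): print(q,proj('wrist',p+M@q,s))
t=M.T@(onz('wrist',282.1,204.2,.04,s)-p); print('slot back edge tool mm',t*1e3,'hole x est',t[0]*1e3-14.5)
print('hole top edge',M.T@(onz('wrist',283,207,.03,s)-p)*1e3)
```

```text
270 271 272 273 274 275 276 277 278 279 280 281 282 283 284 285 286 287 288 289 290 291 292 293 294 295
202 : 231 229 228 231 234 234 235 230 227 227 228 229 229 229 226 225 227 228 228 226 227 226 226 231 235 237
203 : 213 197 194 191 195 194 197 191 191 186 189 190 184 184 180 181 178 183 186 182 181 185 192 213 226 231
204 : 188 147 127 131 133 134 132 127 128 127 127 126 127 130 130 132 129 133 129 126 126 129 146 189 225 234
205 : 184 120  89  85  84  90  87  88  86  85  83  81  90  99 104 106 109 110 107 101  98 102 132 188 227 236
206 : 181 112  81  79  76  74  75  74  75  70  72  77  82  90  94  98  99 101 100 100  93  98 130 189 230 239
207 : 183 121  80  74  79  77  74  78  77  72  71  75  75  79  85  90  93  95 101 102  97  95 129 187 227 237
208 : 186 120  82  77  77  77  75  75  75  71  68  71  69  67  74  72  79  81  88  92  92  95 130 187 228 236
209 : 185 118  81  77  73  75  73  72  68  74  69  68  61  67  65  71  68  71  81  86  86  96 129 188 229 237
210 : 185 124  85  76  76  72  75  71  67  62  70  66  65  66  69  67  70  66  69  75  80  91 127 186 227 236
211 : 
[... 3053 characters left out ...]
 109 115 119 125 129
239 : 124 120 111 110 106 107 106 104 104  97 102 101 104 100 103 106 104 104 102 105 105 106 108 106 115 124
240 : 116 109 106 104 108 107 106 103 105 100 100  99 104 104 101 101 108 107 105 104 102 101 102  99 106 119
241 : 109 101 103 104 104 103 100 100 107  97 101  99 101 102 105 102 101 108 102 104 104 100 101 102 105 108
[0.006, 0, 0.0637] [283.8029 216.642 ]
[0.005, 0, 0.0637] [283.8033 218.0273]
[0.013, 0, 0.0297] [283.9909 222.902 ]
[0.013, 0, 0.0227] [284.0389 226.9479]
[0.01, 0, 0.0227] [284.0392 232.0163]
[0.01, 0, 0.006] [284.1694 243.4978]
slot back edge tool mm [ 8.9505 -1.2082 85.2625] hole x est -5.549501984729551
hole top edge [ 3.9199 -0.5288 95.2646]
```

Call:
{"op": "send_rows", "data": {"xyz": [[-1, -0.2, 2], [-1.7, -0.3, 6], [-1.7, -0.3, 11], [-1.7, -0.3, 16], [-1.7, -0.3, 20], [-1.7, -0.3, 24], [-1.7, -0.3, 26], [-1.7, -0.3, 27], [-1.7, -0.3, 27], [-1.7, -0.3, 27]], "dr": [[0, 0, 0], [0, 0, 0], [0, 0, 0], [0, 0, 0], [0, 0, 0], [0, 0, 0], [0, 0, 0], [0, 0, 0], [0, 0, 0], [0, 0, 0]]}}

```text
time: 7.8
position: [0.5728, -0.0224, 0.0976]
tool_rot: [2.142, 2.298, 0.0]
ft_force: [-1.1, 0.6, -1.9]
grip_width: 0.223
grip_force: 25.0
```

Run:
```python
from h import *
import pickle
np.set_printoptions(precision=4,suppress=True)
s,im=snap('wrist'); pickle.dump((s,im),open('w5.pkl','wb'))
g=im.astype(int).mean(2).astype(int)
print(s['position'],s['ft_force'],s['torque'])
print('     ',' '.join('%3d'%x for x in range(266,300)))
for r in range(206,236): print(r,':',' '.join('%3d'%x for x in g[r,266:300]))
```

```text
[ 0.5728 -0.0224  0.0976] [-1.0733  0.5525 -1.9131] [ 0.0052 -0.0996  0.0103]
      266 267 268 269 270 271 272 273 274 275 276 277 278 279 280 281 282 283 284 285 286 287 288 289 290 291 292 293 294 295 296 297 298 299
206 : 248 248 248 248 248 248 248 248 249 250 250 249 248 247 248 251 253 253 253 253 253 253 253 254 254 254 254 254 254 254 254 254 254 254
207 : 247 248 249 247 247 248 247 248 249 250 249 249 248 247 248 250 253 254 254 253 253 253 253 254 254 254 254 254 254 254 254 254 254 254
208 : 247 248 248 248 247 248 248 248 249 249 250 250 248 248 247 251 253 254 254 253 253 253 253 254 254 254 254 254 254 254 254 254 254 254
209 : 247 248 248 248 248 247 248 248 249 250 250 249 249 248 248 251 253 254 254 254 253 253 253 253 254 254 254 254 254 254 254 254 254 254
210 : 247 247 248 248 247 246 248 248 249 250 250 249 248 246 248 250 254 255 254 254 253 253 253 254 254 254 254 254 254 254 254 254 254 254
211 : 246 246 246 245 242 239 238 240 242 242 242 242 239 236 237 242 248 252 252 251 251 250 250 252 252 252 252 251 250 251 253 253 253 253
212 : 248 247 246 242 219 19
[... 2679 characters left out ...]
 253 240 203 160 150 147 158 161 166 170 174 173 173 170 173 174 171 176 170 175 172 171 176 170 170 160 150 143 144 159 182 202 216
232 : 253 240 201 166 155 157 164 166 172 173 174 172 171 171 174 170 170 175 170 178 173 176 177 172 175 175 170 164 156 144 146 159 176 198
233 : 242 204 164 157 161 169 172 175 172 170 173 173 173 170 173 172 174 177 176 172 177 176 173 174 177 173 170 171 160 153 146 141 150 169
234 : 221 170 157 162 170 172 175 174 173 172 170 167 170 169 165 172 167 171 171 174 170 173 173 171 173 172 171 173 169 165 156 146 146 151
235 : 187 162 164 170 174 173 172 174 170 168 169 164 159 159 159 159 155 161 161 157 162 164 167 169 171 168 170 170 170 168 165 159 151 146
```

The fresh pixels put the socket centre at row 224.2. The pin axis at the mouth projects to the same row, with columns 282.7 against 282.5, so they're aligned. Inserting gently.

Call:
{"op": "send_rows", "data": {"xyz": [[0, 0, 1], [0, 0, 2], [0, 0, 3], [0, 0, 4], [0, 0, 5], [0, 0, 6], [0, 0, 7], [0, 0, 7.5], [0, 0, 8], [0, 0, 8]], "dr": [[0, 0, 0], [0, 0, 0], [0, 0, 0], [0, 0, 0], [0, 0, 0], [0, 0, 0], [0, 0, 0], [0, 0, 0], [0, 0, 0], [0, 0, 0]]}}

```text
time: 8.68
position: [0.5729, -0.0225, 0.0895]
tool_rot: [2.142, 2.298, 0.0]
ft_force: [1.3, -0.2, -1.1]
grip_width: 0.219
grip_force: 25.0
```

Call:
{"op": "send_rows", "data": {"xyz": [[0, 0, 1], [0, 0, 3], [0, 0, 5], [0, 0, 7], [0, 0, 9], [0, 0, 11], [0, 0, 13], [0, 0, 14.5], [0, 0, 15], [0, 0, 15]], "dr": [[0, 0, 0], [0, 0, 0], [0, 0, 0], [0, 0, 0], [0, 0, 0], [0, 0, 0], [0, 0, 0], [0, 0, 0], [0, 0, 0], [0, 0, 0]]}}

```text
time: 9.52
position: [0.5729, -0.0226, 0.0744]
tool_rot: [2.142, 2.298, 0.0]
ft_force: [2.1, -1.5, -1.2]
grip_width: 0.22
grip_force: 25.0
```

Call:
{"op": "send_rows", "data": {"xyz": [[0, 0, 0.5], [0, 0, 1], [0, 0, 1.5], [0, 0, 2], [0, 0, 2.5], [0, 0, 3], [0, 0, 3.5], [0, 0, 4], [0, 0, 4.2], [0, 0, 4.2]], "dr": [[0, 0, 0], [0, 0, 0], [0, 0, 0], [0, 0, 0], [0, 0, 0], [0, 0, 0], [0, 0, 0], [0, 0, 0], [0, 0, 0], [0, 0, 0]]}}

```text
time: 10.35
position: [0.5729, -0.0225, 0.0703]
tool_rot: [2.142, 2.298, 0.0]
ft_force: [2.7, -1.1, 0.0]
grip_width: 0.221
grip_force: 25.0
```

Call:
{"op": "send_rows", "data": {"xyz": [[0, 0, 0.2], [0, 0, 0.4], [0, 0, 0.6], [0, 0, 0.8], [0, 0, 0.8], [0, 0, 0.8], [0, 0, 0.8], [0, 0, 0.8], [0, 0, 0.8], [0, 0, 0.8]], "dr": [[0, 0, 0], [0, 0, 0], [0, 0, 0], [0, 0, 0], [0, 0, 0], [0, 0, 0], [0, 0, 0], [0, 0, 0], [0, 0, 0], [0, 0, 0]]}}

```text
time: 11.18
position: [0.5729, -0.0225, 0.0698]
tool_rot: [2.142, 2.297, 0.0]
ft_force: [1.5, -1.7, 4.1]
grip_width: 0.221
grip_force: 25.0
```

Call:
{"op": "send_rows", "data": {"xyz": [[0, 0, 0], [0, 0, 0], [0, 0, 0], [0, 0, 0], [0, 0, 0], [0, 0, 0], [0, 0, 0], [0, 0, 0], [0, 0, -5], [0, 0, -20]], "dr": [[0, 0, 0], [0, 0, 0], [0, 0, 0], [0, 0, 0], [0, 0, 0], [0, 0, 0], [0, 0, 0], [0, 0, 0], [0, 0, 0], [0, 0, 0]], "jaw": 50}}

```text
time: 12.02
position: [0.571, -0.0225, 0.088]
tool_rot: [-2.14, -2.295, 0.004]
ft_force: [-0.5, -0.0, 0.4]
grip_width: 0.573
grip_force: 0.0
```

Call:
{"op": "send_rows", "data": {"xyz": [[0, 0, -25], [0, 0, -50], [0, 0, -75], [0, 0, -92], [0, 0, -100], [0, 0, -100], [0, 0, -100], [0, 0, -100], [0, 0, -100], [0, 0, -100]], "dr": [[0, 0, 0], [0, 0, 0], [0, 0, 0], [0, 0, 0], [0, 0, 0], [0, 0, 0], [0, 0, 0], [0, 0, 0], [0, 0, 0], [0, 0, 0]], "jaw": 87}}

```text
time: 12.85
position: [0.572, -0.0225, 0.1882]
tool_rot: [-2.141, -2.296, 0.002]
ft_force: [-1.2, -0.1, -0.2]
grip_width: 0.998
grip_force: 0.0
```

Run:
```python
from h import *
import pickle
np.set_printoptions(precision=4,suppress=True)
s,im=snap('wrist'); pickle.dump((s,im),open('w6.pkl','wb'))
save(cv2.resize(im[20:260,160:400],None,fx=2.4,fy=2.4,interpolation=2),'w6.png')
M=R.from_rotvec(s['tool_rot']).as_matrix(); p=s['position']; print(p,s['joint_positions'],s['ft_force'],s['torque'],np.degrees(np.arctan2(M[1,0],M[0,0])))
h=cv2.cvtColor(im,cv2.COLOR_RGB2HSV)
m=((h[:,:,0]>10)&(h[:,:,0]<28)&(h[:,:,1]>80)&(h[:,:,2]>70)).astype(np.uint8); m[150:]=0
c=max(cv2.findContours(m,cv2.RETR_EXTERNAL,cv2.CHAIN_APPROX_NONE)[0],key=cv2.contourArea)
e=cv2.fitEllipse(c); print(e,onz('wrist',*e[0],.0725,s))
print('pin top expected',proj('wrist',[.5729,-.0228,.08],s))
```

```text
[ 0.572  -0.0225  0.1882] [ 0.5699  0.25   -0.6652  1.6961  0.1609  1.2533 -0.061 ] [-1.1532 -0.078  -0.2428] [-0.0219 -0.0872  0.0488] 94.01396593465986
((283.613037109375, 102.04647827148438), (71.42213439941406, 73.68978118896484), 177.93215942382812) [0.566  0.0608 0.0725]
pin top expected [284.9514 207.7682]
```

View pics/w6.png

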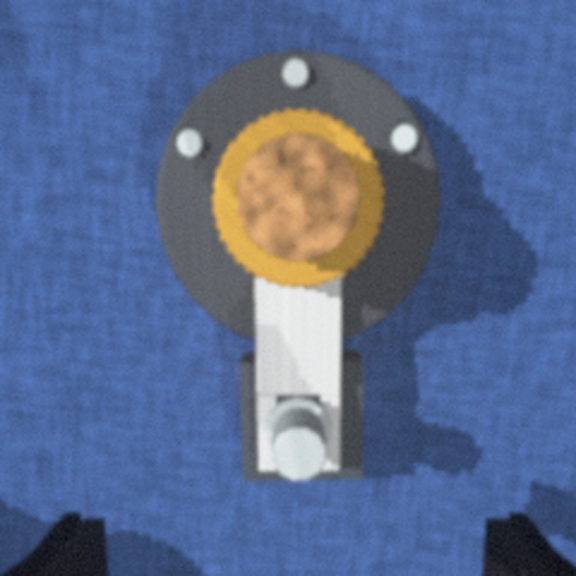

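The pin stands home in the fork, with its top at px (284.6,208.7) against an expected (285,207.8). The ring is at px (283.6,102). Moving over the ring, pre-turned anticlockwise.

Call:
{"op": "send_rows", "data": {"xyz": [[10, 0, 0], [32, 0.2, 0], [55, 0.3, 0], [72, 0.4, 0], [81, 0.4, 5], [84, 0.4, 15], [84, 0.4, 30], [84, 0.4, 42], [84, 0.4, 48], [84, 0.4, 48]], "dr": [[0, 0, -0.06], [0, 0, -0.17], [0, 0, -0.28], [0, 0, -0.39], [0, 0, -0.5], [0, 0, -0.5], [0, 0, -0.5], [0, 0, -0.5], [0, 0, -0.5], [0, 0, -0.5]]}}

```text
time: 13.73
position: [0.5659, 0.0602, 0.1392]
tool_rot: [-1.509, -2.752, 0.004]
ft_force: [-0.6, 0.2, -0.5]
grip_width: 0.999
grip_force: 0.0
```

Run:
```python
from h import *
import pickle
np.set_printoptions(precision=4,suppress=True)
s,im=snap('wrist'); pickle.dump((s,im),open('w7.pkl','wb'))
save(cv2.resize(im[110:280,170:400],None,fx=3,fy=3,interpolation=2),'w7.png')
M=R.from_rotvec(s['tool_rot']).as_matrix(); p=s['position']; print(p,s['joint_positions'],s['ft_force'],s['torque'],np.degrees(np.arctan2(M[1,0],M[0,0])))
h=cv2.cvtColor(im,cv2.COLOR_RGB2HSV)
m=((h[:,:,0]>10)&(h[:,:,0]<28)&(h[:,:,1]>80)&(h[:,:,2]>70)).astype(np.uint8); m[:, :190]=0;m[:,380:]=0
c=max(cv2.findContours(m,cv2.RETR_EXTERNAL,cv2.CHAIN_APPROX_NONE)[0],key=cv2.contourArea)
print(cv2.boundingRect(c),proj('wrist',[.5667,.0612,.0725],s),proj('wrist',[.5667,.0612,.091],s)); e=cv2.fitEllipse(c); print(e)
for z in(.0725,.091):print('tool mm',M.T@(onz('wrist',*e[0],z,s)-p)*1e3)
print('want',M.T@(np.array([.5667,.0612,.0725])-p)*1e3)
```

```text
[0.5659 0.0602 0.1392] [ 0.5     0.3121 -0.7627  1.7554  0.2317  1.1709  0.2372] [-0.602   0.2241 -0.5088] [-0.0113 -0.1816 -0.0351] 122.52162743372111
(244, 180, 81, 81) [285.6399 223.6757] [285.7989 232.9109]
((283.95281982421875, 220.0391845703125), (78.36967468261719, 79.57723999023438), 126.8717269897461)
tool mm [ 2.9757  0.2253 66.6583]
tool mm [ 9.0572  0.1524 48.1699]
want [ 0.2945  1.4088 66.649 ]
```

View pics/w7.png

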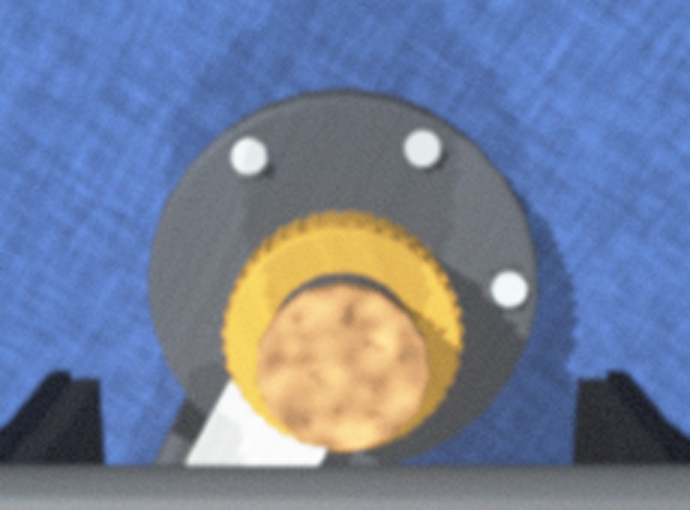

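The ring is nearly centred between the fingers: ring middle at px 284.4, finger middle at 283.2. Descend with a small correction.

Call:
{"op": "send_rows", "data": {"xyz": [[0.7, 0.7, 5], [0.7, 0.7, 18], [0.7, 0.7, 33], [0.7, 0.7, 48], [0.7, 0.7, 60], [0.7, 0.7, 69], [0.7, 0.7, 74], [0.7, 0.7, 76], [0.7, 0.7, 76], [0.7, 0.7, 76]], "dr": [[0, 0, 0], [0, 0, 0], [0, 0, 0], [0, 0, 0], [0, 0, 0], [0, 0, 0], [0, 0, 0], [0, 0, 0], [0, 0, 0], [0, 0, 0]]}}

```text
time: 14.62
position: [0.568, 0.0625, 0.066]
tool_rot: [1.507, 2.756, 0.001]
ft_force: [-0.8, -0.4, -0.2]
grip_width: 0.997
grip_force: 0.0
```

Call:
{"op": "send_rows", "data": {"xyz": [[0, 0, 0], [0, 0, 0], [0, 0, 0], [0, 0, 0], [0, 0, 0], [0, 0, 0], [0, 0, 0], [0, 0, 0], [0, 0, 0], [0, 0, 0]], "dr": [[0, 0, 0], [0, 0, 0], [0, 0, 0], [0, 0, 0], [0, 0, 0], [0, 0, 0], [0, 0, 0], [0, 0, 0], [0, 0, 0], [0, 0, 0]], "jaw": 40, "grip_force": 20}}

```text
time: 15.45
position: [0.5664, 0.0615, 0.0656]
tool_rot: [-1.507, -2.755, 0.004]
ft_force: [-5.2, -2.5, 6.3]
grip_width: 0.64
grip_force: 20.0
```

```bash
cat > st.py <<'E'
from h import *
np.set_printoptions(precision=4,suppress=True)
s=get_state(); M=R.from_rotvec(s['tool_rot']).as_matrix()
print(s['time'],s['position'],'yaw',np.arctan2(M[1,0],M[0,0]),'q',s['joint_positions'])
print('Ft',M.T@s['ft_force'],'T',s['torque'],'Tt',M.T@s['torque'],'tilt',M[2],'grip',s['grip_width']*87,s['grip_force'])
E
python3 st.py
```

```text
15.45 [0.5664 0.0615 0.0656] yaw 2.140429065865917 q [ 0.4615  0.3988 -0.731   1.8205  0.3064  1.0411  0.1812]
Ft [ 0.7161 -5.6811 -6.2749] T [-0.5717  0.9338 -0.0322] Tt [1.0946 0.0223 0.032 ] tilt [-0.0001 -0.003  -1.    ] grip 55.67713588635344 19.999703848734498
```

Call:
{"op": "send_rows", "data": {"xyz": [[0, -0.5, 0], [0, -1, 0], [0, -1.5, 0], [0, -1.5, 0], [0, -1.5, 0], [0, -1.5, 0], [0, -1.5, 0], [0, -1.5, 0], [0, -1.5, 0], [0, -1.5, 0]], "dr": [[0, 0, 0], [0, 0, 0], [0, 0, 0], [0, 0, 0], [0, 0, 0], [0, 0, 0], [0, 0, 0], [0, 0, 0], [0, 0, 0], [0, 0, 0]], "grip_force": 60}}

```text
time: 16.28
position: [0.5662, 0.0615, 0.0656]
tool_rot: [1.507, 2.756, -0.0]
ft_force: [-2.7, -1.3, 5.5]
grip_width: 0.627
grip_force: 60.0
```

```bash
python3 st.py
```

```text
16.2833 [0.5662 0.0615 0.0656] yaw 2.140875262245422 q [ 0.4638  0.3966 -0.732   1.8232  0.3048  1.0373  0.1832]
Ft [ 0.3756 -2.9539 -5.5315] T [-0.4067  0.5435 -0.0204] Tt [ 0.6771 -0.0491  0.0202] tilt [-0.0002 -0.0001 -1.    ] grip 54.520626213246835 60.001011695712805
```

Call:
{"op": "send_rows", "data": {"xyz": [[0, -0.5, -0.5], [0, -1, -1], [0, -1, -1], [0, -1, -1], [0, -1, -1], [0, -1, -1], [0, -1, -1], [0, -1, -1], [0, -1, -1], [0, -1, -1]], "dr": [[0, 0, 0.02], [0, 0, 0.06], [0, 0, 0.11], [0, 0, 0.16], [0, 0, 0.21], [0, 0, 0.26], [0, 0, 0.31], [0, 0, 0.36], [0, 0, 0.4], [0, 0, 0.4]]}}

```text
time: 17.12
position: [0.5665, 0.0616, 0.0658]
tool_rot: [2.025, 2.4, 0.005]
ft_force: [4.2, -0.1, -6.4]
grip_width: 0.634
grip_force: 60.0
```

```bash
python3 st.py
```

```text
17.1167 [0.5665 0.0616 0.0658] yaw 1.7399648201177593 q [ 0.4076  0.3759 -0.6603  1.8268  0.2656  1.0254 -0.1883]
Ft [-0.7858  4.1122  6.4529] T [ 0.1108 -1.1782  0.0936] Tt [-1.1799 -0.0888 -0.0949] tilt [ 0.0009  0.0031 -1.    ] grip 55.15843252209841 60.0006371922791
```

Call:
{"op": "send_rows", "data": {"xyz": [[0, 0.3, 0.3], [0, 0.6, 0.5], [0, 0.6, 0.5], [0, 0.6, 0.5], [0, 0.6, 0.5], [0, 0.6, 0.5], [0, 0.6, 0.5], [0, 0.6, 0.5], [0, 0.6, 0.5], [0, 0.6, 0.5]], "dr": [[0, 0, 0.02], [0, 0, 0.04], [0, 0, 0.06], [0, 0, 0.08], [0, 0, 0.1], [0, 0, 0.12], [0, 0, 0.14], [0, 0, 0.16], [0, 0, 0.18], [0, 0, 0.18]]}}

```text
time: 17.95
position: [0.5669, 0.0615, 0.0658]
tool_rot: [2.233, 2.208, 0.004]
ft_force: [5.0, 0.3, -9.2]
grip_width: 0.635
grip_force: 60.0
```

```bash
python3 st.py
```

```text
17.95 [0.5669 0.0615 0.0658] yaw 1.5594924959537342 q [ 0.3815  0.3696 -0.6287  1.8262  0.2509  1.0236 -0.3577]
Ft [0.318  5.018  9.1805] T [ 0.2166 -1.5956  0.1846] Tt [-1.5929  0.235  -0.1856] tilt [ 0.001   0.0022 -1.    ] grip 55.21797692261405 60.001468509435654
```

Call:
{"op": "send_rows", "data": {"xyz": [[0, 0, 0], [0, 0, 0], [0, 0, 0], [0, 0, 0], [0, 0, 0], [0, 0, 0], [0, 0, 0], [0, 0, 0], [0, 0, 0], [0, 0, 0]], "dr": [[0, 0, 0.01], [0, 0, 0.02], [0, 0, 0.03], [0, 0, 0.04], [0, 0, 0.05], [0, 0, 0.06], [0, 0, 0.06], [0, 0, 0.06], [0, 0, 0.06], [0, 0, 0.06]]}}

```text
time: 18.78
position: [0.5669, 0.0615, 0.0658]
tool_rot: [2.298, 2.141, 0.004]
ft_force: [5.7, 0.8, -8.1]
grip_width: 0.628
grip_force: 60.0
```

```bash
python3 st.py
```

```text
18.7833 [0.5669 0.0615 0.0658] yaw 1.5003338972605902 q [ 0.3732  0.3675 -0.6186  1.8264  0.246   1.0225 -0.4132]
Ft [1.1495 5.6552 8.1617] T [ 0.2474 -1.6205  0.1795] Tt [-1.5988  0.3612 -0.1805] tilt [ 0.0012  0.0022 -1.    ] grip 54.66030053425922 60.00111345201731
```

Call:
{"op": "send_rows", "data": {"xyz": [[0, 0.4, 0.2], [0, 0.8, 0.4], [0, 1.2, 0.6], [0, 1.5, 0.7], [0, 1.5, 0.7], [0, 1.5, 0.7], [0, 1.5, 0.7], [0, 1.5, 0.7], [0, 1.5, 0.7], [0, 1.5, 0.7]], "dr": [[0, 0, 0.01], [0, 0, 0.02], [0, 0, 0.03], [0, 0, 0.04], [0, 0, 0.05], [0, 0, 0.06], [0, 0, 0.06], [0, 0, 0.06], [0, 0, 0.06], [0, 0, 0.06]]}}

```text
time: 19.62
position: [0.5673, 0.0614, 0.0656]
tool_rot: [-2.36, -2.073, 0.0]
ft_force: [0.1, 2.6, 3.8]
grip_width: 0.634
grip_force: 60.0
```

```bash
python3 st.py
```

```text
19.6167 [0.5673 0.0614 0.0656] yaw 1.4410830137103456 q [ 0.3635  0.368  -0.6076  1.8237  0.2424  1.0248 -0.4695]
Ft [ 2.6203 -0.2069 -3.7705] T [0.5318 0.0036 0.1605] Tt [ 0.0724  0.5268 -0.1607] tilt [ 0.0002 -0.0004 -1.    ] grip 55.13332388445577 59.99998513609171
```

Call:
{"op": "send_rows", "data": {"xyz": [[0, 0, 0], [0, 0, 0], [0, 0, 0], [0, 0, 0], [0, 0, 0], [0, 0, 0], [0, 0, 0], [0, 0, 0], [0, 0, 0], [0, 0, 0]], "dr": [[0, 0, 0.01], [0, 0, 0.02], [0, 0, 0.03], [0, 0, 0.04], [0, 0, 0.05], [0, 0, 0.06], [0, 0, 0.06], [0, 0, 0.06], [0, 0, 0.06], [0, 0, 0.06]]}}

```text
time: 20.45
position: [0.5674, 0.0614, 0.0656]
tool_rot: [-2.422, -2.0, -0.0]
ft_force: [-1.1, 2.9, 5.8]
grip_width: 0.63
grip_force: 60.0
```

```bash
python3 st.py
```

```text
20.45 [0.5674 0.0614 0.0656] yaw 1.380495075696117 q [ 0.355   0.3658 -0.5972  1.8238  0.2374  1.0237 -0.5263]
Ft [ 2.6931 -1.603  -5.7626] T [0.6663 0.2195 0.2079] Tt [ 0.3416  0.6127 -0.2079] tilt [ 0.0003 -0.0001 -1.    ] grip 54.76760504195088 60.000168923288584
```

Call:
{"op": "send_rows", "data": {"xyz": [[0, 0, 0], [0, 0, 0], [0, 0, 0], [0, 0, 0], [0, 0, 0], [0, 0, 0], [0, 0, 0], [0, 0, 0], [0, 0, 0], [0, 0, 0]], "dr": [[0, 0, 0.01], [0, 0, 0.02], [0, 0, 0.03], [0, 0, 0.04], [0, 0, 0.04], [0, 0, 0.04], [0, 0, 0.04], [0, 0, 0.04], [0, 0, 0.04], [0, 0, 0.04]]}}

```text
time: 21.28
position: [0.5675, 0.0613, 0.0656]
tool_rot: [-2.462, -1.951, -0.0]
ft_force: [-0.6, 3.2, 3.7]
grip_width: 0.637
grip_force: 60.0
```

```bash
python3 st.py
```

```text
21.2833 [0.5675 0.0613 0.0656] yaw 1.3403451117547895 q [ 0.3494  0.3644 -0.5903  1.824   0.2342  1.023  -0.5639]
Ft [ 3.0382 -1.2787 -3.7104] T [0.7047 0.2059 0.2099] Tt [ 0.3615  0.639  -0.2098] tilt [ 0.0003 -0.     -1.    ] grip 55.40599662589797 60.00023262575269
```

Call:
{"op": "send_rows", "data": {"xyz": [[-0.3, 0, 0], [-0.6, 0, 0], [-0.6, 0, 0], [-0.6, 0, 0], [-0.6, 0, 0], [-0.6, 0, 0], [-0.6, 0, 0], [-0.6, 0, 0], [-0.6, 0, 0], [-0.6, 0, 0]], "dr": [[0, 0, 0.01], [0, 0, 0.02], [0, 0, 0.03], [0, 0, 0.04], [0, 0, 0.04], [0, 0, 0.04], [0, 0, 0.04], [0, 0, 0.04], [0, 0, 0.04], [0, 0, 0.04]]}}

```text
time: 22.12
position: [0.5675, 0.0612, 0.0656]
tool_rot: [-2.5, -1.902, -0.001]
ft_force: [-0.7, 4.2, 5.4]
grip_width: 0.63
grip_force: 60.0
```

```bash
python3 st.py
```

```text
22.1167 [0.5675 0.0612 0.0656] yaw 1.3006063688490805 q [ 0.3446  0.3627 -0.5836  1.8247  0.2304  1.0216 -0.6004]
Ft [ 3.9185 -1.7733 -5.4319] T [0.982  0.1335 0.2199] Tt [ 0.3909  0.9108 -0.2193] tilt [ 0.001   0.0002 -1.    ] grip 54.83866216063987 60.00040730461478
```

Call:
{"op": "send_rows", "data": {"xyz": [[0.4, 0, 0], [0.8, 0, 0], [1.2, 0, 0], [1.5, 0, 0], [1.5, 0, 0], [1.5, 0, 0], [1.5, 0, 0], [1.5, 0, 0], [1.5, 0, 0], [1.5, 0, 0]], "dr": [[0, 0, 0.01], [0, 0, 0.02], [0, 0, 0.03], [0, 0, 0.04], [0, 0, 0.04], [0, 0, 0.04], [0, 0, 0.04], [0, 0, 0.04], [0, 0, 0.04], [0, 0, 0.04]]}}

```text
time: 22.95
position: [0.5676, 0.0614, 0.0656]
tool_rot: [2.538, 1.85, -0.001]
ft_force: [-0.9, 2.7, 5.9]
grip_width: 0.631
grip_force: 60.0
```

```bash
python3 st.py
```

```text
22.95 [0.5676 0.0614 0.0656] yaw 1.2598564292575158 q [ 0.337   0.3622 -0.5762  1.8236  0.229   1.0227 -0.6409]
Ft [ 2.2316 -1.702  -5.9272] T [0.5657 0.3635 0.1549] Tt [ 0.519   0.4273 -0.1555] tilt [-0.0009 -0.0002 -1.    ] grip 54.869871071507234 60.00044111162424
```

Call:
{"op": "send_rows", "data": {"xyz": [[0.4, 0, 0], [0.8, 0, 0], [0.8, 0, 0], [0.8, 0, 0], [0.8, 0, 0], [0.8, 0, 0], [0.8, 0, 0], [0.8, 0, 0], [0.8, 0, 0], [0.8, 0, 0]], "dr": [[0, 0, 0.01], [0, 0, 0.02], [0, 0, 0.03], [0, 0, 0.04], [0, 0, 0.04], [0, 0, 0.04], [0, 0, 0.04], [0, 0, 0.04], [0, 0, 0.04], [0, 0, 0.04]]}}

```text
time: 23.78
position: [0.5677, 0.0614, 0.0656]
tool_rot: [2.575, 1.798, -0.003]
ft_force: [-3.0, 1.4, 7.7]
grip_width: 0.633
grip_force: 60.0
```

```bash
python3 st.py
```

```text
23.7833 [0.5677 0.0614 0.0656] yaw 1.2193863889886698 q [ 0.3304  0.3614 -0.5691  1.8231  0.2269  1.023  -0.6801]
Ft [ 0.2455 -3.2777 -7.664 ] T [0.3329 0.5134 0.1696] Tt [ 0.5963  0.1358 -0.1707] tilt [-0.0019 -0.0002 -1.    ] grip 55.10209432226796 60.00054834410548
```

Call:
{"op": "send_rows", "data": {"xyz": [[0, -0.3, -0.2], [0, -0.5, -0.4], [0, -0.5, -0.4], [0, -0.5, -0.4], [0, -0.5, -0.4], [0, -0.5, -0.4], [0, -0.5, -0.4], [0, -0.5, -0.4], [0, -0.5, -0.4], [0, -0.5, -0.4]], "dr": [[0, 0, 0.01], [0, 0, 0.02], [0, 0, 0.03], [0, 0, 0.04], [0, 0, 0.04], [0, 0, 0.04], [0, 0, 0.04], [0, 0, 0.04], [0, 0, 0.04], [0, 0, 0.04]]}}

```text
time: 24.62
position: [0.5677, 0.0617, 0.0656]
tool_rot: [2.609, 1.748, -0.001]
ft_force: [0.5, -3.6, 3.4]
grip_width: 0.632
grip_force: 60.0
```

```bash
python3 st.py
```

```text
24.6167 [0.5677 0.0617 0.0656] yaw 1.180309328528416 q [ 0.3251  0.3593 -0.5629  1.8241  0.2234  1.0212 -0.717 ]
Ft [-3.1829  1.7979 -3.3858] T [-0.9747 -0.4101  0.3605] Tt [-0.7507 -0.745  -0.3602] tilt [-0.0011  0.0007 -1.    ] grip 54.96817956939442 59.99976983293891
```

Call:
{"op": "send_rows", "data": {"xyz": [[-0.3, 0, 0], [-0.6, 0, 0], [-0.6, 0, 0], [-0.6, 0, 0], [-0.6, 0, 0], [-0.6, 0, 0], [-0.6, 0, 0], [-0.6, 0, 0], [-0.6, 0, 0], [-0.6, 0, 0]], "dr": [[0, 0, 0.005], [0, 0, 0.01], [0, 0, 0.015], [0, 0, 0.015], [0, 0, 0.015], [0, 0, 0.015], [0, 0, 0.015], [0, 0, 0.015], [0, 0, 0.015], [0, 0, 0.015]]}}

```text
time: 25.45
position: [0.5677, 0.0617, 0.0657]
tool_rot: [2.622, 1.729, 0.0]
ft_force: [2.7, -4.5, 1.3]
grip_width: 0.631
grip_force: 60.0
```

```bash
python3 st.py
```

```text
25.45 [0.5677 0.0617 0.0657] yaw 1.1658545164396714 q [ 0.3237  0.3583 -0.5606  1.8248  0.2216  1.0201 -0.73  ]
Ft [-3.0603  4.2491 -1.258 ] T [-1.026  -0.7802  0.5268] Tt [-1.1215 -0.6351 -0.5271] tilt [-0.0003  0.001  -1.    ] grip 54.858641275742904 60.00074414536357
```

Call:
{"op": "send_rows", "data": {"xyz": [[-0.3, 0.3, 0], [-0.5, 0.6, 0], [-0.5, 0.6, 0], [-0.5, 0.6, 0], [-0.5, 0.6, 0], [-0.5, 0.6, 0], [-0.5, 0.6, 0], [-0.5, 0.6, 0], [-0.5, 0.6, 0], [-0.5, 0.6, 0]], "dr": [[0, 0, 0.005], [0, 0, 0.01], [0, 0, 0.015], [0, 0, 0.02], [0, 0, 0.02], [0, 0, 0.02], [0, 0, 0.02], [0, 0, 0.02], [0, 0, 0.02], [0, 0, 0.02]]}}

```text
time: 26.28
position: [0.5677, 0.0616, 0.0657]
tool_rot: [2.64, 1.703, 0.0]
ft_force: [3.0, -3.2, -0.3]
grip_width: 0.631
grip_force: 60.0
```

```bash
python3 st.py
```

```text
26.2833 [0.5677 0.0616 0.0657] yaw 1.1459456183373034 q [ 0.3216  0.3581 -0.5573  1.8244  0.2192  1.0204 -0.7476]
Ft [-1.6457  4.053   0.2819] T [-0.7906 -0.9443  0.7463] Tt [-1.1862 -0.331  -0.7464] tilt [ 0.0001  0.0001 -1.    ] grip 54.91516808097638 60.001315008848906
```

Call:
{"op": "send_rows", "data": {"xyz": [[0, 0.2, 0], [0, 0.4, 0], [0, 0.4, 0], [0, 0.4, 0], [0, 0.4, 0], [0, 0.4, 0], [0, 0.4, 0], [0, 0.4, 0], [0, 0.4, 0], [0, 0.4, 0]], "dr": [[0, 0, 0.005], [0, 0, 0.01], [0, 0, 0.015], [0, 0, 0.02], [0, 0, 0.023], [0, 0, 0.023], [0, 0, 0.023], [0, 0, 0.023], [0, 0, 0.023], [0, 0, 0.023]]}}

```text
time: 27.12
position: [0.5678, 0.0615, 0.0657]
tool_rot: [-2.659, -1.673, 0.0]
ft_force: [1.1, -2.2, 2.3]
grip_width: 0.631
grip_force: 60.0
```

```bash
python3 st.py
```

```text
27.1167 [0.5678 0.0615 0.0657] yaw 1.1229896878106855 q [ 0.3184  0.3579 -0.5533  1.8238  0.2175  1.0208 -0.769 ]
Ft [-1.5284  1.9469 -2.2902] T [-0.5522 -0.548   1.0166] Tt [-0.7332 -0.2609 -1.0164] tilt [-0.0001 -0.0004 -1.    ] grip 54.89250976977358 60.0006477534771
```

1.02 N m. Let go and rise.

Call:
{"op": "send_rows", "data": {"xyz": [[0, 0, 0], [0, 0, 0], [0, 0, 0], [0, 0, 0], [0, 0, 0], [0, 0, 0], [0, 0, 0], [0, 0, 0], [0, 0, 0], [0, 0, 0]], "dr": [[0, 0, 0], [0, 0, 0], [0, 0, 0], [0, 0, 0], [0, 0, 0], [0, 0, 0], [0, 0, 0], [0, 0, 0], [0, 0, 0], [0, 0, 0]], "jaw": 87}}

```text
time: 27.95
position: [0.568, 0.0614, 0.0658]
tool_rot: [2.659, 1.672, 0.0]
ft_force: [0.6, 0.4, -0.5]
grip_width: 0.998
grip_force: 0.0
```

Call:
{"op": "send_rows", "data": {"xyz": [[0, 0, -8], [0, 0, -25], [0, 0, -50], [0, 0, -80], [0, 0, -110], [0, 0, -135], [0, 0, -150], [0, 0, -150], [0, 0, -150], [0, 0, -150]], "dr": [[0, 0, 0], [0, 0, 0], [0, 0, 0], [0, 0, 0], [0, 0, 0], [0, 0, 0], [0, 0, 0], [0, 0, 0], [0, 0, 0], [0, 0, 0]]}}

```text
time: 28.78
position: [0.5674, 0.0612, 0.2149]
tool_rot: [-2.659, -1.672, 0.002]
ft_force: [-0.8, 0.1, 0.1]
grip_width: 0.998
grip_force: 0.0
```

```bash
python3 st.py
python3 - <<'E'
from h import *
s,im=snap('scene'); save(cv2.resize(im[140:300,150:470],None,fx=2.4,fy=2.4,interpolation=2),'s9.png')
print(proj('scene',[.5729,-.0228,.08]))
E
```

```text
28.7833 [0.5674 0.0612 0.2149] yaw 1.1227991777080266 q [ 0.3579  0.2119 -0.5829  1.6694  0.1205  1.2978 -0.6955]
Ft [-0.2159 -0.7304 -0.0977] T [-0.0291 -0.0495  0.0007] Tt [-0.0572 -0.0048 -0.0007] tilt [-0.0009 -0.0011 -1.    ] grip 86.84459082339927 0.0
[298.12460076 216.28936191]
```

View pics/s9.png

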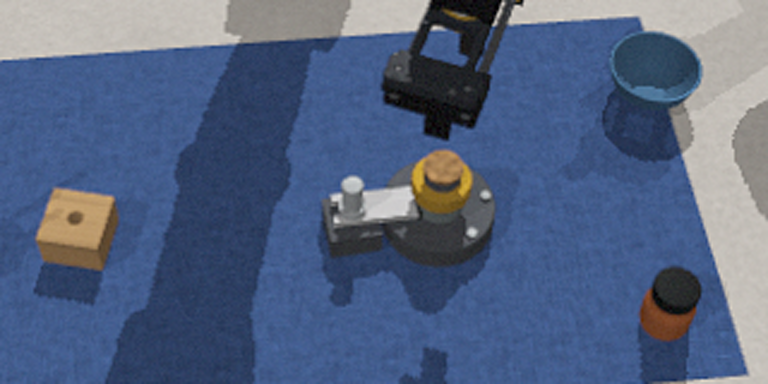

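The pin stands home on the arm: its top is at crop (352,183), px (297,216), matching the predicted (298,216). The ring is free of the gripper, and the bowl and jar are untouched. Sensor bias at zero load is about 0, so the 1.02 N m reading holds.

```bash
python3 -c "
from bench import *
print(close_job())"
```

```text
the job is handed in; nothing more can be done
None
```

I seated the pin fully home through the fork with light contact (about 4 N), tightened the lock ring clockwise to about 1.02 N m, let go of everything, and handed the job in at about 29 s; no verdict was shown.

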